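# Fetch the brass set-up block from under a sliding cover

### The arm

A 6-joint arm with a two-finger parallel gripper is mounted at the origin on the work surface. World frame = base frame: x ahead of the robot, y to its left, z up, the work surface at z = 0. Lengths are in m, angles in rad, forces in N, time in s.
With the tool pointing down it reaches from about 0.275 to 0.75 m from the base axis. Payload 10.2 kg.
Tool frame: the origin (TCP) lies midway between the tips of the shut fingers; the grasp point (between the pads) lies 19 mm behind it; z points along the fingers, y is the line along which they close (so a half turn about z gives the same grasp; the last joint's range is limited). The gripper opens to 85 mm and grips with 20 to 120 N. Pads are 22 mm wide; open, the fingers measure 114 mm over their backs; the gripper's body (76 mm by 85 mm) begins 54 mm behind the grasp point. The pads swing forward as they close: fully open they stand 13 mm farther back than shut.
Start: joints at [-1.446, 0.313, 1.498, -0, 1.331, -0.223], TCP at [0.179, -0.494, 0.231] pointing down, gripper open.
Joint ranges: [-2.94, 2.94], [-0.97, 2.17], [0.19, 2.56], [-1.23, 4.37], [0.02, 3.11], [-2.88, 2.88]. Speed limits (rad/s): [2.39, 2.39, 3.01, 3.14, 3.14, 3.14].

### API

Orientations are given as a unit quaternion [x, y, z, w].
In Python, from station import readout, viewer, job gives the robot as it stands.
- The arm moves only by the tool move_arm, never from a script. Its argument "deltas" is a list of rows, each a list of 3 entries, a list of its own where there are three numbers: the shift along the tool's x, y, z in mm, then the turn, a rotation vector about the tool's x, y, z in rad, then the opening, from 0 (shut) to 1 (fully open). In form: [[[x, y, z], [rx, ry, rz], claw], ...]. A call has 1 to 20 rows; each row is the pose to reach, as a shift and turn from the pose commanded when the call began, along the tool's axes at that moment; what a row does not reach only later rows make up. A row lasts 1/10 s, in which the tool goes at most 50 mm and 8.59 degrees, less where a joint would pass 70% of its speed; a pose out of reach is approached as far as the arm can. A call with a gripper value outside its range is refused whole. The fingers move at their own pace and stop on an object; "grip_force" is the grip in N (left out, the last holds). Time passes only in rows, so rows that repeat a pose let the fingers close. It gives the time, the measured TCP pose, the force, the opening and the grip force at its end, in the units of the state.
- readout.state(): the state, without advancing time (a new reading comes with each control period).
- viewer.snapshot(name): name is "scene" or "top" or "wrist"; returns a dict with "color" (400x640x3 uint8, blue, green, red), "z_map" (400x640 float32, m along the optical axis (not along the pixel's ray), 0 where there is no reading), "intrinsics" (3x3 intrinsics, pixels), "k1" (the pictures are not rectified: a ray, as slopes to the right and down, at radius r is drawn at 1 + k1 r^2 times it, then the intrinsics apply), "eye" and "attitude" of the camera in the world. Camera axes: x right, y down, z forward; pixel columns grow to the right and rows downward; lengths in m; the calibration is good to about 2 mm. A picture is of the moment at which its call begins.
- job.finish_job(): hands the job in; it is judged then, once.
The state is a dict: "time": time; "joint_pos": joint angles; "dq": joint speeds; "joint_torque": joint torques, N m; "eef_pos": TCP position; "eef_rot": TCP orientation; "wrist_force": force on the tool from outside, world axes, zero at the start; "torque": the same for the moment, N m; "finger_gap": opening from 0.0 (shut) to 1.0 (fully open); "grip_force": force on a finger pad.
Only numpy, scipy, OpenCV 4.12 (cv2) and the standard library are available. Lean on these libraries where they do the work, as an engineer would, in place of code of your own. Each camera call takes 0.05 s, during which the arm holds its last target. There are 200 camera calls.

### The job

Slide the red cover plate along the dark wooden box onto the box's plain end, without lifting it off the box, so that all three pockets are open. Then take the brass block out of its pocket and stand it upright in the round steel dish; leave the cover lying flat on the plain end and let go of everything.

Things in the scene. Friction and masses are not known exactly. Their poses are not given: they have to be found in the camera images.
- box: Dark wooden box, fixed, 150 (x) by 336 (y) by 36 mm high; origin: centre of its underside. Its +y half has 3 open pockets centred at y = 30, 84, 138 mm, each 138 (x) by 48 (y) by 30 mm deep, floor 6 mm above the underside, walls 6 mm. Its -y half is a plain solid top where the cover fits (centred at y = -84 mm). The pockets hold a brass, a blue and a white block of one size, in any order.
- cover_grip (a point): On the loose red cover plate, 150 (x) by 168 (y) by 8 mm, 0.2 kg, lying on the box with no rails, at first over the pockets. At its middle stands a black grip bar, 50 mm along x, 16 mm thick along y, 34 mm tall above the plate. The point: plate's centre, 20 mm above its upper face, 64 mm above the box's underside. z up, y along the plate and box.
- brass_center (a point): Centre of the loose brass block, 18 (x) by 28 (y) by 24 mm high, 0.1 kg, standing on the floor of one pocket, hidden under the cover at first. Its x axis lies nearly along the box's x; its top is 6 mm below the box's rim; z is up when it stands upright.
- dish_floor (a point): Centre of the inner floor of the round open steel dish, fixed on the bench; floor 4 mm above the bench and about 104 mm across, rim 124 mm across and 16 mm above the bench.
Mind the look-alikes: they are no part of the job. Leave any pink look-alike of the part that bears cover_grip alone. Of the things that look like the part that bears dish_floor, take the one that is farthest to the robot's right at the start.

How it is judged:
On the way, in this order (a step that is already met when the one before it is completed fails the run):
1. the cover has been slid onto the plain end of the box and lies flat there, the pockets open (y of cover_grip in the frame of box between -0.15 and -0.06 m and x of cover_grip in the frame of box between -0.04 and 0.04 m and z of cover_grip in the frame of box below 0.072 m and angle between cover_grip's own z axis and vertical below 0.1 rad), for 0.2 s.
2. the brass block is lifted out of its pocket, clear of the box (z of brass_center in the frame of box above 0.055 m), for 0.1 s.
At the end, for the whole second after the job is handed in: The brass block stands upright (within 10 degrees) on the dish's floor, its centre within 45 mm of the dish's centre; the cover lies flat on the box (within 6 degrees), its centre at y between -60 and -150 mm and x within 40 mm in the box's frame (fully on the plain end is y = -84 mm) (all of step 1 and horizontal distance between brass_center and dish_floor below 0.045 m and height (world z) of brass_center below 0.022 m and angle between brass_center's own z axis and vertical below 0.18 rad); the robot touches nothing.
It fails at once if the cover is lifted off the box (more than 20 mm) instead of slid (z of cover_grip in the frame of box above 0.084 m).
It fails at once if the cover falls off the box (z of cover_grip in the frame of box below 0.05 m).
It also fails if it takes over 54 s, if anything falls off the work surface, if the arm or the gripper's body presses on something with over 40 N, if the wrist force passes 120 N, or if a joint passes its speed limit or range.

## Working session

There is one attempt and no reset: what is moved stays moved. The work goes in short steps, Python scripts to look and compute and a tool call to move; the robot and the scene stay as the last step left them, time stands still between calls to the robot, and variables do not carry over. Pictures are saved under pics/ and viewed, at most 10 in all, crops included, and the job is handed in when it is done.

Besides the shell and the picture viewer there is one more tool, called by a JSON object that holds its "api" and its "payload", one argument or row to a line. move_arm: Moves the arm, as the interface text tells. Its arguments: {"type":"object","properties":{"deltas":{"type":"array"},"grip_force":{"type":"number"}},"required":["deltas"]}

```bash
ls; mkdir -p pics
cat > h.py <<'E'
import numpy as np, cv2
from scipy.spatial.transform import Rotation as R
from station import readout, viewer, job
def rays(s,uv):
    K=np.array(s['intrinsics']);uv=np.atleast_2d(uv).astype(float)
    d=(uv-[K[0,2],K[1,2]])/[K[0,0],K[1,1]]
    x=d.copy()
    for _ in range(10): x=d/(1+s['k1']*(x**2).sum(1,keepdims=True))
    return np.c_[x,np.ones(len(x))]
def att(s):
    a=np.array(s['attitude']); return a if a.shape==(3,3) else R.from_quat(a).as_matrix()
def plane(s,uv,z):
    d=rays(s,uv)@att(s).T; e=np.array(s['eye']); return e+d*((z-e[2])/d[:,2])[:,None]
def depth(s,uv):
    uv=np.atleast_2d(uv); zz=np.array([s['z_map'][int(round(v)),int(round(u))] for u,v in uv])
    return np.array(s['eye'])+(rays(s,uv)*zz[:,None])@att(s).T
def cloud(s):
    v,u=np.mgrid[0:400,0:640]; uv=np.c_[u.ravel(),v.ravel()]
    return (np.array(s['eye'])+(rays(s,uv)*s['z_map'].reshape(-1,1))@att(s).T).reshape(400,640,3)
E
python3 - <<'E'
from h import *
st=readout.state();print(st)
ims=[]
for n in ['scene','top']:
    s=viewer.snapshot(n);np.save(n+'.npy',s,allow_pickle=True);cv2.imwrite(f'pics/{n}0.png',s['color']);print(n,s['eye'],s['attitude'],s['intrinsics'],s['k1'])
E
```

```text
pics
{'time': 0.0, 'joint_pos': array([-1.44641385e+00,  3.13463048e-01,  1.49842716e+00, -6.11842734e-06,
        1.33099971e+00, -2.23402250e-01]), 'dq': array([-6.89401603e-05,  5.80818222e-04,  1.16133634e-03, -9.59436449e-04,
       -7.85230281e-04, -3.56766273e-05]), 'joint_torque': array([ 2.03071097e-03, -4.12258601e+01, -2.59743369e+01, -7.41678036e-05,
        4.05945611e-03,  1.64091563e-05]), 'eef_pos': array([ 0.17888219, -0.49331579,  0.23073213]), 'eef_rot': array([ 9.84918450e-01,  1.73017993e-01,  2.91329306e-05, -6.47982567e-04]), 'wrist_force': array([ 0.46214921, -0.5482707 ,  0.97185137]), 'torque': array([-0.03535119, -0.02210702,  0.03430314]), 'grip_force': 0.0, 'finger_gap': 0.9957506359722976}
scene [ 1.11220497 -0.60718857  0.78035058] [ 0.81471279  0.37584424 -0.18967538 -0.39875734] [[501.3693683    0.         313.73599243]
 [  0.         501.3693683  197.19550532]
 [  0.           0.           1.        ]] -0.105158142150639
top [ 0.33110165 -0.03972207  1.20258451] [ 0.70959763 -0.7038116   0.02187448 -0.02533666] [[477.61381182   0.         321.13015561]
 [  0.         477.61381182 196.37643405]
 [  0.           0.           1.        ]] -0.1328682374617243
```

View pics/top0.png

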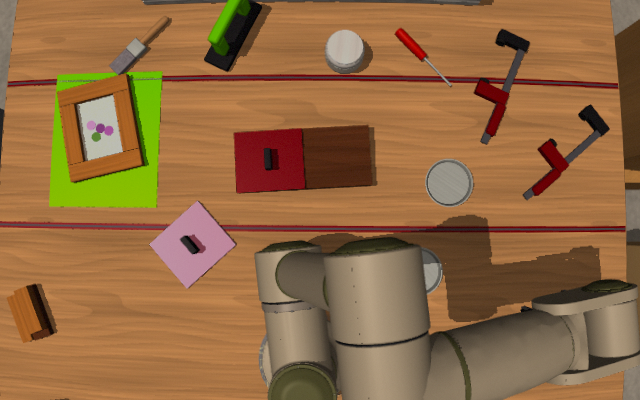

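View pics/scene0.png

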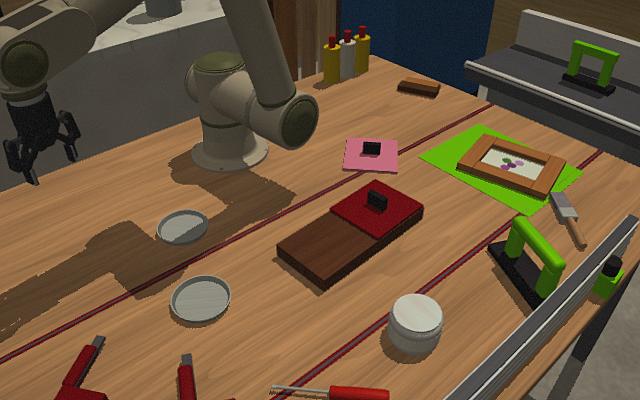

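Top view: red cover at (270,160) with its grip bar at (268,158), and the box's plain end at (338,157). The pink look-alike is at (192,244). Dishes are at (449,183) and, half hidden by the arm, (430,272). The scene view shows the same dishes at (200,299) and (182,227), and a lidded jar at (414,322).

```bash
cat > m.py <<'E'
from h import *
T=np.load('top.npy',allow_pickle=True).item();S=np.load('scene.npy',allow_pickle=True).item()
def red(s,box):
    h=cv2.cvtColor(s['color'],cv2.COLOR_BGR2HSV);m=((h[...,0]<6)|(h[...,0]>174))&(h[...,1]>180)&(h[...,2]>60)
    k=np.zeros_like(m);x0,y0,x1,y1=box;k[y0:y1,x0:x1]=1;return (m&k).astype(np.uint8)
E
python3 - <<'E'
from m import *
for n,s,c in [('top',T,[(449,183),(430,272)]),('scene',S,[(200,299),(182,227)])]:
    print(n,'dish floor',plane(s,c,.004).round(4).tolist(),depth(s,c).round(4).tolist())
m=red(T,(225,120,312,200));c=max(cv2.findContours(m,0,2)[0],key=cv2.contourArea);r=cv2.minAreaRect(c);b=cv2.boxPoints(r)
print('cover',plane(T,b,.044).round(4).tolist(),'c',plane(T,[r[0]],.044).round(4))
for n,s,bx in [('top',T,(250,140,290,178)),('scene',S,(362,185,392,216))]:
    C=cloud(s);x0,y0,x1,y1=bx;g=s['color'][y0:y1,x0:x1].max(2)<60;P=C[y0:y1,x0:x1][g];P=P[P[:,2]>.06];print(n,'grip',len(P),P.mean(0).round(4),P.min(0).round(4),P.max(0).round(4))
    w=P[:,:2]-P[:,:2].mean(0);print(np.linalg.svd(w,full_matrices=0)[2][0])
C=cloud(T);print('box/cover z',C[150:170,320:350,2].mean(),C[175:185,245:260,2].mean())
# box top edges: above table & below
b=(C[...,2]>.02)&(C[...,2]<.06);k=np.zeros_like(b);k[110:205,220:385]=1
c=max(cv2.findContours((b&k).astype(np.uint8),0,2)[0],key=cv2.contourArea);r=cv2.minAreaRect(c);p=plane(T,cv2.boxPoints(r),.037);print('box',p.round(4).tolist(),p.mean(0).round(4))
E
```

```text
top dish floor [[0.4479, -0.3582, 0.004], [0.223, -0.3086, 0.004]] [[0.4478, -0.3579, 0.0052], [0.2229, -0.309, 0.0023]]
scene dish floor [[0.445, -0.355, 0.004], [0.2208, -0.2741, 0.004]] [[0.4426, -0.3541, 0.0012], [0.2172, -0.2728, 0.0009]]
cover [[0.5658, 0.187, 0.044], [0.5774, 0.0174, 0.044], [0.4285, 0.0061, 0.044], [0.4164, 0.1738, 0.044]] c [[0.4965 0.0957 0.044 ]]
top grip 155 [0.4964 0.0945 0.0747] [0.4719 0.086  0.0602] [0.5217 0.1038 0.0819]
[-0.99696448 -0.07785766]
scene grip 197 [0.5074 0.0855 0.0781] [ 0.4716 -0.6072  0.06  ] [1.1122 0.1062 0.7804]
[ 0.66618924 -0.74578274]
box/cover z 0.0440066743909624 0.04234795123105652
box [[0.5691, 0.1879, 0.037], [0.5905, -0.1506, 0.037], [0.438, -0.159, 0.037], [0.4163, 0.1755, 0.037]] [0.5035 0.0134 0.037 ]
```

Choice: dish at top (449,183), y=-0.357, against the one at (430,272), y≈-0.29; the first is farthest right. Cover: red at (269,158), not pink at (192,244). The box yaw is about 0.07 rad. Next, go above the grip.

```bash
cat >> h.py <<'E'
def to(p,yaw=None):
    st=readout.state();r=R.from_quat(st['eef_rot']);d=r.inv().apply(np.array(p)-st['eef_pos'])*1000
    o=[d.round(1).tolist()]
    if yaw is not None:
        y=[np.cos(yaw),np.sin(yaw)]
        t=R.from_matrix(np.array([[y[0],y[1],0],[y[1],-y[0],0],[0,0,-1]]).T)
        o.append((r.inv()*t).as_rotvec().round(3).tolist())
    print('to',p,o)
E
python3 -c "
from h import *
to([.4965,.095,.19],.07)"
```

```text
to [0.4965, 0.095, 0.19] [[499.1, -444.8, 41.4], [-0.001, -0.0, 0.278]]
```

```bash
python3 -c "
import cv2
a=cv2.imread('pics/top0.png')[110:290,140:480];cv2.imwrite('pics/crop1.png',cv2.resize(a,None,fx=2,fy=2))"
```

```text
(no output)
```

View pics/crop1.png

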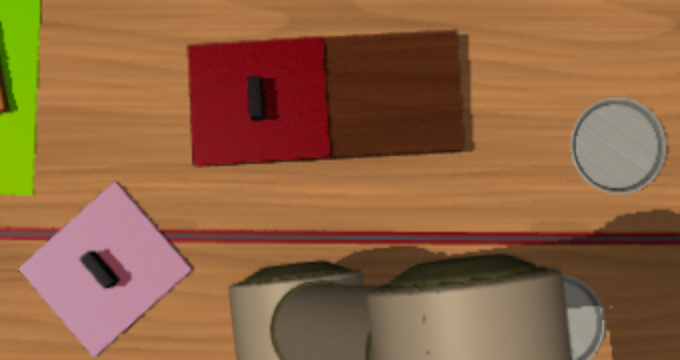

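The crop confirms the red cover's bar at crop (256,97) and the bright dish at (618,145); the pink plate is separate at (105,270).

{"api": "move_arm", "payload": {
  "deltas": [
    [[499,-445,41],[0,0,0.278],0.6],
    [[499,-445,41],[0,0,0.278],0.6],
    [[499,-445,41],[0,0,0.278],0.6],
    [[499,-445,41],[0,0,0.278],0.6],
    [[499,-445,41],[0,0,0.278],0.6],
    [[499,-445,41],[0,0,0.278],0.6],
    [[499,-445,41],[0,0,0.278],0.6],
    [[499,-445,41],[0,0,0.278],0.6],
    [[499,-445,41],[0,0,0.278],0.6],
    [[499,-445,41],[0,0,0.278],0.6],
    [[499,-445,41],[0,0,0.278],0.6],
    [[499,-445,41],[0,0,0.278],0.6],
    [[499,-445,41],[0,0,0.278],0.6],
    [[499,-445,41],[0,0,0.278],0.6],
    [[499,-445,41],[0,0,0.278],0.6],
    [[499,-445,41],[0,0,0.278],0.6],
    [[499,-445,41],[0,0,0.278],0.6],
    [[499,-445,41],[0,0,0.278],0.6]
  ],
  "grip_force": 40
}}

```text
time: 1.9
eef_pos: [0.4962, 0.0939, 0.1905]
eef_rot: [0.999, 0.034, 0.0, 0.0]
wrist_force: [-0.7, 0.7, 0.0]
finger_gap: 0.597
grip_force: 0.0
```

Run:
```python
from h import *
st=readout.state();print(st['time'],st['eef_pos'],st['finger_gap'])
s=viewer.snapshot('wrist');np.save('w1.npy',s,allow_pickle=True);cv2.imwrite('pics/w1.png',s['color']);print(s['eye'],att(s).round(3))
to([.4965,.095,.055],.07)
```

```text
1.9 [0.49619749 0.09394421 0.19048089] 0.5965143001695097
[0.56496675 0.09902576 0.33271746] [[ 0.067 -0.959 -0.275]
 [-0.998 -0.065 -0.019]
 [ 0.001  0.276 -0.961]]
to [0.4965, 0.095, 0.055] [[0.3, -0.9, 135.5], [0.0, -0.0, -0.002]]
```

View pics/w1.png

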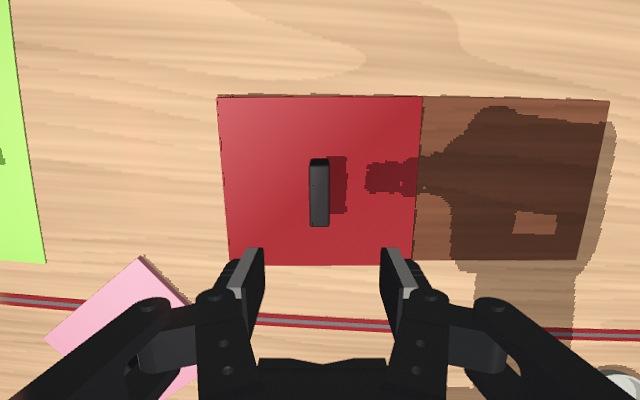

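Wrist view: bar at (319,192) on the red plate (218–422, 97–265), with the fingers straddling it centred near column 322. Now cast rays for its exact place and height.

Run:
```python
from m import *
W=np.load('w1.npy',allow_pickle=True).item()
def bar(s,bx,th):
    x0,y0,x1,y1=bx;g=(s['color'][y0:y1,x0:x1].max(2)<th).astype(np.uint8)
    c=max(cv2.findContours(g,0,2)[0],key=cv2.contourArea);r=cv2.minAreaRect(c);print(r, cv2.boundingRect(c));return c.reshape(-1,2)+[x0,y0]
c=bar(W,(300,145,345,240),85)
C=cloud(W);P=C[c[:,1],c[:,0]]
x0,y0,x1,y1=300,145,345,240;Q=C[y0:y1,x0:x1].reshape(-1,3);z=Q[:,2];t=Q[(z>.068)&(z<.09)];print('depth: bar top',np.percentile(t[:,2],[50,95]).round(4),t[:,:2].min(0).round(4),t[:,:2].max(0).round(4),'plate',np.median(C[110:140,240:300,2]),'box',np.median(C[110:140,560:580,2]), 'table', np.median(C[30:60,300:400,2]))
# plate corners in both views -> height by triangulation
m=red(W,(200,80,440,275))
h=cv2.cvtColor(W['color'],cv2.COLOR_BGR2HSV);m=(((h[...,0]<6)|(h[...,0]>172))&(h[...,1]>150)&(h[...,2]>100)).astype(np.uint8);m[:80]=0;m[275:]=0;m[:,:200]=0;m[:,440:]=0
m=cv2.morphologyEx(m,cv2.MORPH_CLOSE,np.ones((25,25)))
c=max(cv2.findContours(m,0,2)[0],key=cv2.contourArea)
q=cv2.approxPolyDP(c,8,True).reshape(-1,2);print(q.tolist());print(plane(W,q,.044).round(4).tolist())
mt=red(T,(225,120,312,200));ct=max(cv2.findContours(mt,0,2)[0],key=cv2.contourArea);b=cv2.boxPoints(cv2.minAreaRect(ct))
for p in q:
    dw=(rays(W,p)@att(W).T)[0];best=[]
    for t_ in b:
        dt=(rays(T,t_)@att(T).T)[0];A=np.c_[dw,-dt];k=np.linalg.lstsq(A,T['eye']-W['eye'],rcond=None)[0]
        a1=W['eye']+k[0]*dw;a2=T['eye']+k[1]*dt;best.append((np.linalg.norm(a1-a2),(a1+a2)/2))
    e,x=min(best,key=lambda t:t[0]);print('corner',x.round(4),'miss',round(e,4))
```

```text
((19.0, 47.0), (68.0, 20.0), 90.0) (9, 13, 21, 69)
depth: bar top [0.0775 0.0786] [0.4712 0.0877] [0.521  0.1061] plate 0.04357134565750673 box 0.03574404974155071 table -0.0004012780127959914
[[218, 97], [218, 128], [219, 97], [275, 98], [275, 122], [250, 153], [222, 153], [219, 135], [230, 260], [410, 258], [422, 97]]
[[0.5645, 0.1829, 0.044], [0.5397, 0.1831, 0.044], [0.5645, 0.1821, 0.044], [0.5665, 0.1368, 0.044], [0.5475, 0.1361, 0.044], [0.5206, 0.1563, 0.044], [0.5191, 0.1799, 0.044], [0.534, 0.1823, 0.044], [0.4208, 0.1738, 0.044], [0.434, 0.0087, 0.044], [0.5756, 0.0183, 0.044]]
corner [0.5653 0.1856 0.0417] miss 0.0042
corner [0.5481 0.1663 0.1213] miss 0.0115
corner [0.5655 0.1855 0.0402] miss 0.0049
corner [0.5588 0.1507 0.1123] miss 0.0476
corner [0.5485 0.1438 0.1532] miss 0.0444
corner [ 0.45    0.2533 -0.4175] miss 0.0108
corner [0.5395 0.1554 0.1624] miss 0.0171
corner [0.5453 0.1629 0.1342] miss 0.0132
corner [0.417  0.1755 0.0364] miss 0.0006
corner [0.4295 0.0061 0.0347] miss 0.0008
corner [0.5765 0.0178 0.0441] miss 0.002
```

{"api": "move_arm", "payload": {
  "deltas": [
    [[0,-2,45],[0,0,0],0.6],
    [[0,-2,90],[0,0,0],0.6],
    [[0,-2,125],[0,0,0],0.6],
    [[0,-2,136],[0,0,0],0.6],
    [[0,-2,136],[0,0,0],0.6],
    [[0,-2,136],[0,0,0],0],
    [[0,-2,136],[0,0,0],0],
    [[0,-2,136],[0,0,0],0],
    [[0,-2,136],[0,0,0],0],
    [[0,-2,136],[0,0,0],0],
    [[0,-2,136],[0,0,0],0]
  ],
  "grip_force": 40
}}

```text
time: 3.05
eef_pos: [0.4973, 0.0968, 0.056]
eef_rot: [0.999, 0.035, 0.002, 0.0]
wrist_force: [-0.3, -1.0, 7.4]
finger_gap: 0.174
grip_force: 40.7
```

{"api": "move_arm", "payload": {
  "deltas": [
    [[0,8,0],[0,0,0],0],
    [[0,24,0],[0,0,0],0],
    [[0,44,0],[0,0,0],0],
    [[0,64,0],[0,0,0],0],
    [[0,84,0],[0,0,0],0],
    [[0,104,0],[0,0,0],0],
    [[0,124,0],[0,0,0],0],
    [[0,144,0],[0,0,0],0],
    [[0,158,0],[0,0,0],0],
    [[0,168,0],[0,0,0],0],
    [[0,168,0],[0,0,0],0],
    [[0,168,0],[0,0,0],0]
  ]
}}

```text
time: 4.25
eef_pos: [0.5091, -0.072, 0.056]
eef_rot: [0.999, 0.035, 0.002, 0.001]
wrist_force: [-1.7, -4.0, 5.4]
finger_gap: 0.179
grip_force: 40.4
```

{"api": "move_arm", "payload": {
  "deltas": [
    [[0,0,0],[0,0,0],0.4],
    [[0,0,0],[0,0,0],0.5],
    [[0,0,0],[0,0,0],0.5],
    [[0,0,-30],[0,0,0],0.5],
    [[0,0,-80],[0,0,0],0.5],
    [[-10,-40,-120],[0,0,0],0.5],
    [[-20,-90,-140],[0,0,0],0.5],
    [[-30,-140,-140],[0,0,0],0.5],
    [[-30,-165,-140],[0,0,0],0.5],
    [[-30,-165,-140],[0,0,0],0.5],
    [[-30,-165,-140],[0,0,0],0.5]
  ]
}}

```text
time: 5.35
eef_pos: [0.4664, 0.0922, 0.1943]
eef_rot: [0.999, 0.036, -0.0, 0.0]
wrist_force: [0.8, -0.0, -0.2]
finger_gap: 0.498
grip_force: 0.0
```

Run:
```python
from h import *
st=readout.state();print(st['time'],st['eef_pos'])
for n in ['wrist','top']:
    s=viewer.snapshot(n);np.save(n+'2.npy',s,allow_pickle=True);cv2.imwrite(f'pics/{n}2.png',s['color'])
```

```text
5.35 [0.46636522 0.09219224 0.19430336]
```

View pics/wrist2.png

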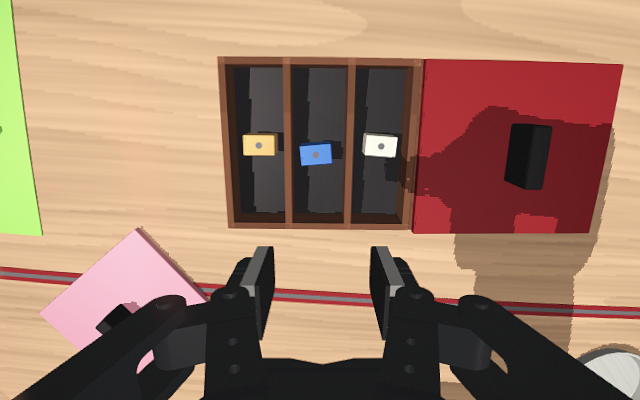

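Wrist view: brass block at (259,145) in the pocket farthest from the cover, blue at (316,154), white at (380,146); the cover lies on the plain end (412–622, 60–233). The pocket width forces gripping across the block's 18 mm side.

Run:
```python
from h import *
W=np.load('wrist2.npy',allow_pickle=True).item();T=np.load('top2.npy',allow_pickle=True).item()
st=readout.state();print(st['joint_pos'].round(3))
C=cloud(W)
h=cv2.cvtColor(W['color'],cv2.COLOR_BGR2HSV);m=((h[...,0]>12)&(h[...,0]<30)&(h[...,1]>90)&(h[...,2]>190)).astype(np.uint8)
k=np.zeros_like(m);k[120:170,230:285]=1;m&=k
c=max(cv2.findContours(m,0,2)[0],key=cv2.contourArea);r=cv2.minAreaRect(c);b=cv2.boxPoints(r);print(r)
M=m>0;print('z',np.median(C[M][:,2]),'depth xy',C[M].mean(0).round(4)); p=plane(W,b,.030);print(p.round(4).tolist(),p.mean(0).round(4))
for i in range(2):
    d=p[i+1]-p[i];print(np.linalg.norm(d).round(4),np.arctan2(d[1],d[0]).round(3))
ht=cv2.cvtColor(T['color'],cv2.COLOR_BGR2HSV);mt=((ht[...,0]>12)&(ht[...,0]<30)&(ht[...,1]>90)&(ht[...,2]>120)).astype(np.uint8)
kk=np.zeros_like(mt);kk[130:190,232:262]=1;mt&=kk
CT=cloud(T);mt&=((CT[...,2]>.015)).astype(np.uint8)
cs=sorted(cv2.findContours(mt,0,2)[0],key=cv2.contourArea)
for c in cs[-2:]: print('top',cv2.minAreaRect(c),plane(T,[cv2.minAreaRect(c)[0]],.03).round(4),depth(T,[cv2.minAreaRect(c)[0]]).round(4))
# cover
g=C[120:195,500:555].reshape(-1,3);t=g[(g[:,2]>.072)&(g[:,2]<.09)];print('bar',((t.min(0)+t.max(0))/2).round(4))
```

```text
[-0.054  0.239  1.697 -0.     1.206  1.447]
((258.0, 144.5), (19.0, 30.0), 90.0)
z 0.029430216410436305 depth xy [0.496  0.1511 0.0307]
[[0.5033, 0.1646, 0.03], [0.5051, 0.1382, 0.03], [0.4884, 0.1376, 0.03], [0.4865, 0.1644, 0.03]] [0.4958 0.1512 0.03  ]
0.0265 -1.504
0.0168 -3.108
top ((235.0, 173.0), (0.0, 0.0), 0.0) [[0.4659 0.1806 0.03  ]] [[0.4657 0.1802 0.0321]]
top ((235.0, 171.0), (0.0, 0.0), 0.0) [[0.4709 0.1808 0.03  ]] [[0.4708 0.1805 0.0313]]
bar [ 0.5076 -0.0712  0.0761]
```

```bash
python3 -c "
from h import *
to([.496,.151,.13],1.635)"
```

```text
to [0.496, 0.151, 0.13] [[33.4, -57.8, 64.1], [-0.0, 0.0, -1.566]]
```

{"api": "move_arm", "payload": {
  "deltas": [
    [[33,-58,20],[0,0,-0.15],0.6],
    [[33,-58,64],[0,0,-0.3],0.6],
    [[33,-58,64],[0,0,-0.45],0.6],
    [[33,-58,64],[0,0,-0.6],0.6],
    [[33,-58,64],[0,0,-0.75],0.6],
    [[33,-58,64],[0,0,-0.9],0.6],
    [[33,-58,64],[0,0,-1.05],0.6],
    [[33,-58,64],[0,0,-1.2],0.6],
    [[33,-58,64],[0,0,-1.35],0.6],
    [[33,-58,64],[0,0,-1.5],0.6],
    [[33,-58,64],[0,0,-1.566],0.6],
    [[33,-58,64],[0,0,-1.566],0.6],
    [[33,-58,64],[0,0,-1.566],0.6]
  ]
}}

```text
time: 6.75
eef_pos: [0.4956, 0.1511, 0.1301]
eef_rot: [0.685, 0.729, -0.0, -0.0]
wrist_force: [-0.3, -0.4, 0.4]
finger_gap: 0.604
grip_force: 0.0
```

Run:
```python
from h import *
st=readout.state();print(st['time'],st['eef_pos'])
s=viewer.snapshot('wrist');np.save('wrist3.npy',s,allow_pickle=True);cv2.imwrite('pics/wrist3.png',s['color'])
h=cv2.cvtColor(s['color'],cv2.COLOR_BGR2HSV);m=((h[...,0]>12)&(h[...,0]<30)&(h[...,1]>90)&(h[...,2]>170)).astype(np.uint8)
C=cloud(s);m&=((C[...,2]>.024)&(C[...,2]<.034)).astype(np.uint8)
for c in sorted(cv2.findContours(m,0,2)[0],key=cv2.contourArea)[-3:]:
    r=cv2.minAreaRect(c);p=plane(s,cv2.boxPoints(r),.03);print(r,p.mean(0).round(4),depth(s,[r[0]]).round(4))
    W=np.load('wrist2.npy',allow_pickle=True).item()
    d1=(rays(W,[258,144.5])@att(W).T)[0];d2=(rays(s,r[0])@att(s).T)[0]
    k=np.linalg.lstsq(np.c_[d1,-d2],s['eye']-W['eye'],rcond=None)[0];print('tri',(W['eye']+k[0]*d1).round(4),(s['eye']+k[1]*d2).round(4))
to([.496,.151,.012],1.635)
```

```text
6.75 [0.49564018 0.15114134 0.13013926]
((425.0, 160.0), (0.0, 0.0), 0.0) [0.5658 0.1869 0.03  ] [[0.5669 0.1864 0.0267]]
tri [0.504  0.1401 0.0933] [0.5447 0.1965 0.098 ]
((217.0, 160.0), (0.0, 0.0), 0.0) [0.4182 0.1779 0.03  ] [[0.4177 0.1775 0.0282]]
tri [0.4976 0.1489 0.0432] [0.4267 0.1829 0.0582]
((323.0, 201.5), (35.0, 24.0), 90.0) [0.4954 0.1516 0.03  ] [[0.4954 0.1518 0.0299]]
tri [0.4957 0.1515 0.0283] [0.4954 0.1514 0.0283]
to [0.496, 0.151, 0.012] [[-0.4, 0.4, 118.2], [-0.0, 0.0, -0.002]]
```

View pics/wrist3.png

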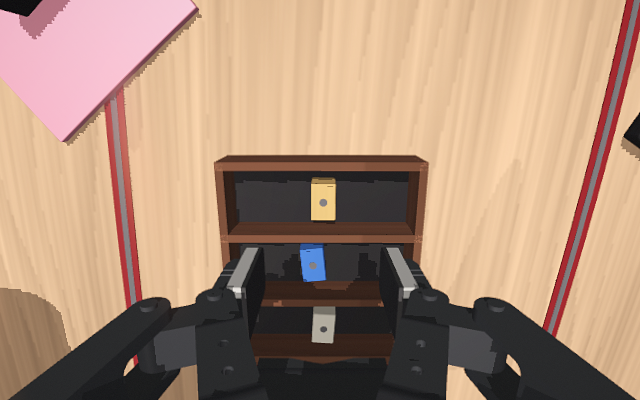

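Wrist view: brass at (323,200), centred between the fingers; triangulated top ≈ 0.028–0.030 m. Descend and grip.

{"api": "move_arm", "payload": {
  "deltas": [
    [[0,0,40],[0,0,0],0.5],
    [[0,0,80],[0,0,0],0.5],
    [[0,0,108],[0,0,0],0.5],
    [[0,0,118],[0,0,0],0.5],
    [[0,0,118],[0,0,0],0.5],
    [[0,0,118],[0,0,0],0],
    [[0,0,118],[0,0,0],0],
    [[0,0,118],[0,0,0],0],
    [[0,0,118],[0,0,0],0],
    [[0,0,118],[0,0,0],0],
    [[0,0,118],[0,0,0],0]
  ],
  "grip_force": 40
}}

```text
time: 7.9
eef_pos: [0.4965, 0.152, 0.0139]
eef_rot: [0.684, 0.73, 0.001, 0.001]
wrist_force: [-0.4, 0.4, 7.3]
finger_gap: 0.197
grip_force: 40.0
```

{"api": "move_arm", "payload": {
  "deltas": [
    [[0,0,-15],[0,0,0],0],
    [[0,0,-50],[0,0,0],0],
    [[0,0,-95],[0,0,0],0],
    [[0,0,-130],[0,0,0],0],
    [[0,0,-130],[0,0,0],0],
    [[0,0,-130],[0,0,0],0]
  ]
}}

```text
time: 8.5
eef_pos: [0.4954, 0.1519, 0.1428]
eef_rot: [0.684, 0.73, 0.0, 0.0]
wrist_force: [-0.7, -0.1, -0.9]
finger_gap: 0.197
grip_force: 39.3
```

Run:
```python
from h import *
st=readout.state();print(st['time'],st['eef_pos'],st['finger_gap'],st['grip_force'])
s=viewer.snapshot('top');C=cloud(s)
k=C[140:230,405:495];m=((k[...,2]>.008)&(k[...,2]<.03)).astype(np.uint8)
c=max(cv2.findContours(m,0,2)[0],key=cv2.contourArea);(u,v),r=cv2.minEnclosingCircle(c);print(u+405,v+140,r,plane(s,[u+405,v+140],.016).round(4))
to([.447,-.357,.145])
w=viewer.snapshot('wrist');np.save('wrist4.npy',w,allow_pickle=True);cv2.imwrite('pics/wrist4.png',w['color'])
```

```text
8.5 [0.49536972 0.15194742 0.14279501] 0.19681257705305208 39.29480195045471
448.95013427734375 182.21697998046875 24.5405330657959 [[ 0.4487 -0.3549  0.016 ]]
to [0.447, -0.357, 0.145] [[-504.7, -80.8, -3.2]]
```

View pics/wrist4.png

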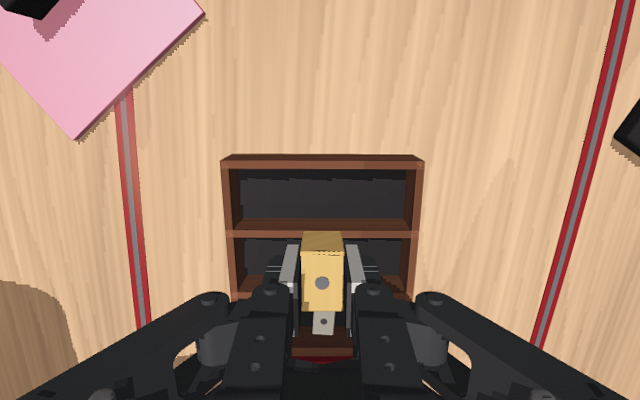

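The brass block at (322,272) is held squarely between the pads and is clear of the box. Carry it to above the dish at (0.447,-0.356).

{"api": "move_arm", "payload": {
  "deltas": [
    [[-35,-6,-3],[0,0,0],0],
    [[-80,-13,-3],[0,0,0],0],
    [[-125,-20,-3],[0,0,0],0],
    [[-170,-27,-3],[0,0,0],0],
    [[-215,-34,-3],[0,0,0],0],
    [[-260,-41,-3],[0,0,0],0],
    [[-305,-48,-3],[0,0,0],0],
    [[-350,-56,-3],[0,0,0],0],
    [[-395,-63,-3],[0,0,0],0],
    [[-440,-70,-3],[0,0,0],0],
    [[-480,-77,-3],[0,0,0],0],
    [[-504,-80,-3],[0,0,0],0],
    [[-504,-80,-3],[0,0,0],0],
    [[-504,-80,-3],[0,0,0],0]
  ]
}}

```text
time: 10.0
eef_pos: [0.4478, -0.3557, 0.1438]
eef_rot: [0.684, 0.729, 0.0, -0.001]
wrist_force: [-0.1, -0.2, -1.0]
finger_gap: 0.197
grip_force: 39.3
```

Run:
```python
from h import *
w=viewer.snapshot('wrist');C=cloud(w);np.save('wrist5.npy',w,allow_pickle=True);cv2.imwrite('pics/wrist5.png',w['color'])
st=readout.state();print(st['eef_pos'])
P=C.reshape(-1,3);P=P[(P[:,2]>.011)&(P[:,2]<.022)&(np.hypot(P[:,0]-.447,P[:,1]+.356)<.08)]
A=np.c_[2*P[:,:2],np.ones(len(P))];x=np.linalg.lstsq(A,(P[:,:2]**2).sum(1),rcond=None)[0];print('rim centre',x[:2].round(4),'r',np.sqrt(x[2]+x[0]**2+x[1]**2).round(4),len(P),P[:,2].max())
F=C.reshape(-1,3);F=F[np.hypot(F[:,0]-.447,F[:,1]+.356)<.045];F=F[F[:,2]<.02];print('floor z',np.median(F[:,2]),len(F))
B=C.reshape(-1,3);B=B[np.hypot(B[:,0]-.447,B[:,1]+.356)<.02];B=B[B[:,2]>.1];print('held',B[:,2].min() if len(B) else 0)
```

```text
[ 0.44812238 -0.35519654  0.14426437]
rim centre [ 0.4459 -0.3544] r 0.0586 2686 0.018265089695206682
floor z 0.0036395346911680115 8341
held 0.13585610296964198
```

View pics/wrist5.png

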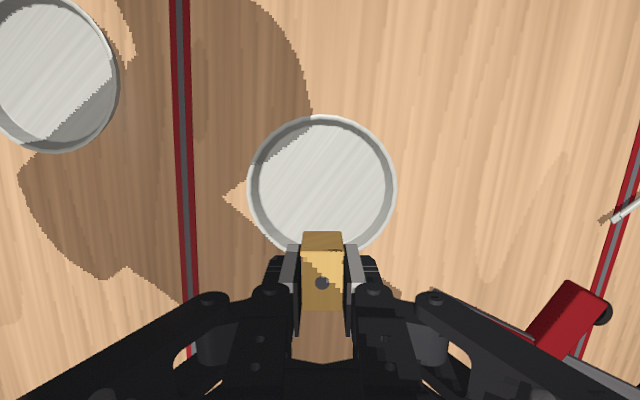

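The dish rim at (322,185) is centred under the held block. Floor ≈ 0.004 m; TCP to ≈ 0.012 m sets it down.

{"api": "move_arm", "payload": {
  "deltas": [
    [[0,0,45],[0,0,0],0],
    [[0,0,85],[0,0,0],0],
    [[0,0,115],[0,0,0],0],
    [[0,0,124],[0,0,0],0],
    [[0,0,128],[0,0,0],0],
    [[0,0,131],[0,0,0],0],
    [[0,0,131],[0,0,0],0],
    [[0,0,131],[0,0,0],0]
  ]
}}

```text
time: 10.85
eef_pos: [0.4487, -0.3566, 0.0154]
eef_rot: [0.684, 0.73, -0.0, 0.001]
wrist_force: [0.9, -1.0, -1.6]
finger_gap: 0.2
grip_force: 39.2
```

{"api": "move_arm", "payload": {
  "deltas": [
    [[0,0,2],[0,0,0],0],
    [[0,0,3],[0,0,0],0],
    [[0,0,4],[0,0,0],0],
    [[0,0,4],[0,0,0],0],
    [[0,0,4],[0,0,0],0]
  ]
}}

```text
time: 11.35
eef_pos: [0.4485, -0.3564, 0.0119]
eef_rot: [0.684, 0.73, -0.0, 0.0]
wrist_force: [-4.6, 4.6, 14.7]
finger_gap: 0.196
grip_force: 41.2
```

Contact (about 15 N up). Release gently and withdraw.

{"api": "move_arm", "payload": {
  "deltas": [
    [[0,0,-0.5],[0,0,0],0],
    [[0,0,-0.5],[0,0,0],0.28],
    [[0,0,-0.5],[0,0,0],0.38],
    [[0,0,-0.5],[0,0,0],0.45],
    [[0,0,-0.5],[0,0,0],0.45],
    [[0,0,-15],[0,0,0],0.45],
    [[0,0,-50],[0,0,0],0.45],
    [[0,0,-95],[0,0,0],0.45],
    [[-20,0,-140],[0,0,0],0.45],
    [[-60,0,-150],[0,0,0],0.45],
    [[-60,0,-150],[0,0,0],0.45],
    [[-60,0,-150],[0,0,0],0.45]
  ]
}}

```text
time: 12.55
eef_pos: [0.4519, -0.4163, 0.1608]
eef_rot: [0.684, 0.729, 0.0, 0.0]
wrist_force: [0.5, -0.1, -0.2]
finger_gap: 0.449
grip_force: 0.0
```

Run:
```python
from h import *
w=viewer.snapshot('wrist');C=cloud(w);t=viewer.snapshot('top');s=viewer.snapshot('scene')
st=readout.state();print(st['time'],st['eef_pos'],st['wrist_force'],st['finger_gap'])
cv2.imwrite('pics/end.png',np.hstack([cv2.resize(w['color'],(400,250)),cv2.resize(s['color'],(400,250))]))
P=C.reshape(-1,3);P=P[(np.hypot(P[:,0]-.447,P[:,1]+.356)<.045)&(P[:,2]>.0245)&(P[:,2]<.04)];print('block top',P.mean(0).round(4),np.median(P[:,2]),P[:,:2].min(0),P[:,:2].max(0))
for n,q in(('t',t),('s',s)):
    D=cloud(q).reshape(-1,3);D=D[(D[:,2]>.073)&(D[:,2]<.085)&(np.hypot(D[:,0]-.509,D[:,1]+.07)<.06)];print(n,'bar',len(D),D.mean(0).round(4) if len(D) else '')
```

```text
12.7 [ 0.45213291 -0.41506807  0.16001182] [-0.23261723  0.4773132  -0.30508537] 0.45062653815803055
block top [ 0.4473 -0.3572  0.0276] 0.027572582384967348 [ 0.43797119 -0.37122029] [ 0.45671248 -0.34342427]
t bar 128 [ 0.5088 -0.0728  0.0766]
s bar 121 [ 0.5103 -0.0732  0.0758]
```

View pics/end.png

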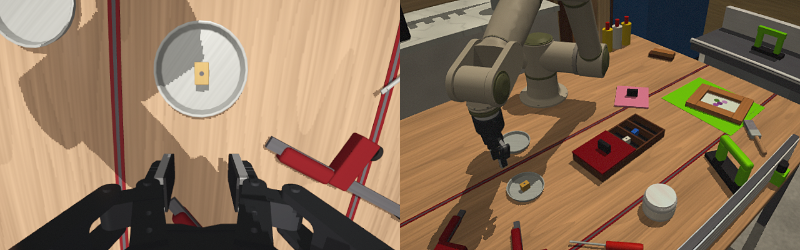

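The brass block stands in the dish at (202,72) with its top at 0.0276 m. The cover lies flat on the plain end, and the gripper is clear.

```bash
python3 -c "
from h import *
print(job.finish_job())"
```

```text
the job is handed in; nothing more can be done
None
```

The job is handed in, with no verdict returned: the last images show the cover flat on the plain end, the brass block upright within about 4 mm of the dish's centre, and the gripper clear, at about 12.7 s.

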